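Line up the press punches by size on the tool board

ROBOT

A 6-joint arm with a two-finger parallel gripper is mounted at the origin on the work surface. World frame = base frame: x ahead of the robot, y to its left, z up, the work surface at z = 0. Lengths are in mm, angles in rad, forces in N, time in s.
With the tool pointing down it reaches from about 275 to 850 mm from the base axis. Payload 19 kg.
Tool frame: the origin (TCP) lies on the centre line of the jaws, within the pads' length; the fingertips stand 11 mm ahead of it and the grasp point (between the pads) lies 8 mm behind it; z points along the fingers, y is the line along which they close (so a half turn about z gives the same grasp; the last joint's range is limited). The gripper opens to 85 mm and grips with 20 to 120 N. Pads are 22 mm wide; open, the fingers measure 114 mm over their backs; the gripper's body (76 mm by 85 mm) begins 54 mm behind the grasp point. The pads swing forward as they close: fully open they stand 13 mm farther back than shut.
Start: joints at [-1.395, 0.15, 1.437, -0, 1.554, -0.134], TCP at [175.273, -547.605, 242.267] pointing down, gripper open.
Joint ranges: [-2.8, 2.8], [-0.68, 2.1], [0.12, 2.68], [-1.39, 4.53], [0.16, 2.79], [-2.81, 2.81]. Speed limits (rad/s): [1.89, 1.89, 2.22, 3.01, 3.01, 3.01].

INTERFACE

Orientations are given as a 3x3 rotation matrix whose columns are the frame's x, y, z axes.
In Python, from bench import read_state, snapshot, order gives the robot as it stands.
- The arm moves only by the tool arm_command, never from a script. Its argument "targets" is a list of rows, each a list of 3 entries, a list of its own where there are three numbers: the turn, a rotation vector about the tool's x, y, z in rad, then the shift along the tool's x, y, z in m, then the gripper's target within -1 to 1 (shut at 1, half-way at 0, fully open at -1). A call has exactly 10 rows; each row is the pose to reach, as a shift and turn from the pose commanded when the call began, along the tool's axes at that moment; what a row does not reach only later rows make up. A row lasts 1/10 s, in which the tool goes at most 50 mm and 8.59 degrees, less where a joint would pass 70% of its speed; a pose out of reach is approached as far as the arm can. A call with a gripper value outside its range is refused whole. The fingers move at their own pace and stop on an object; "newtons" is the grip in N (left out, the last holds). Time passes only in rows, so rows that repeat a pose let the fingers close, or fill a call up. It gives the time, the measured TCP pose, the force, the opening and the grip force at its end, in the units of the state.
- read_state(): the state, without advancing time (a new reading comes with each control period).
- snapshot(name): name is "side" or "top"; returns a dict with "color" (400x640x3 uint8, red, green, blue), "fov_y" (degrees; the focal length in pixels is half the picture's height over the tangent of half this angle, whatever the lens; pixels are square), "cx", "cy" (the principal point, pixels), "world_from_camera" (4x4, takes a point from camera to world coordinates). Camera axes: x right, y down, z forward; pixel columns grow to the right and rows downward; lengths in mm; the calibration is good to about 2 mm. A picture is of the moment at which its call begins. There is no depth.
- order.close_job(): hands the job in; it is judged then, once.
The state is a dict: "t": time; "joints": joint angles; "dq": joint speeds; "joint_efforts": joint torques, N m; "tcp_pos": TCP position; "eef_rot": TCP orientation; "contact_force": force on the tool from outside, world axes, zero at the start; "ft_torque": the same for the moment, N m; "finger_gap": opening from 0.0 (shut) to 1.0 (fully open); "grasp_force": force on a finger pad.
Only numpy, scipy, OpenCV 4.12 (cv2) and the standard library are available. Lean on these libraries where they do the work, as an engineer would, in place of code of your own. Each camera call takes 0.05 s, during which the arm holds its last target. There are 200 camera calls.

TASK

Put the four steel press punches away on the tool board, one standing upright on each round mark and centred on it, in order of foot size along the row: the largest on the mark next to the slotted anvil plate, then each smaller one in turn, the smallest beside the box of sticks. Do not tip any punch over, and leave them all standing still and let go.

Things in the scene. Friction and masses are not known exactly. Their poses are not given: they have to be found in the camera images.
- punch_30_mid (a point): the smallest of four loose steel press punches: a round foot 30 mm in diameter and 15 mm high, and on its centre an upright round stem 22 mm in diameter and 45 mm high (60 mm in all; same stem on all four). It stands upright on the table on its foot. This point is on its axis half-way up, 30 mm above its underside; z points up along the stem.
- punch_40_mid (a point): the second smallest of four loose steel press punches: a round foot 40 mm in diameter and 15 mm high, and on its centre an upright round stem 22 mm in diameter and 45 mm high (60 mm in all; same stem on all four). It stands upright on the table on its foot. This point is on its axis half-way up, 30 mm above its underside; z points up along the stem.
- punch_50_mid (a point): the second largest of four loose steel press punches: a round foot 50 mm in diameter and 15 mm high, and on its centre an upright round stem 22 mm in diameter and 45 mm high (60 mm in all; same stem on all four). It stands upright on the table on its foot. This point is on its axis half-way up, 30 mm above its underside; z points up along the stem.
- punch_60_mid (a point): the largest of four loose steel press punches: a round foot 60 mm in diameter and 15 mm high, and on its centre an upright round stem 22 mm in diameter and 45 mm high (60 mm in all; same stem on all four). It stands upright on the table on its foot. This point is on its axis half-way up, 30 mm above its underside; z points up along the stem.
- mark_a: one of four equal round marks (grey ring of 50 mm, black centre dot) in a straight row, 75 mm apart, on the white fixed tool board (315 x 100 mm, top 12 mm above the table). The letters a to d are dealt at random and say nothing of the order along the row. Origin: centre of the mark on the board's top face; its y axis runs along the row (either way), x across it.
- mark_b: one of four equal round marks (grey ring of 50 mm, black centre dot) in a straight row, 75 mm apart, on the white fixed tool board (315 x 100 mm, top 12 mm above the table). The letters a to d are dealt at random and say nothing of the order along the row. Origin: centre of the mark on the board's top face; its y axis runs along the row (either way), x across it.
- mark_c: one of four equal round marks (grey ring of 50 mm, black centre dot) in a straight row, 75 mm apart, on the white fixed tool board (315 x 100 mm, top 12 mm above the table). The letters a to d are dealt at random and say nothing of the order along the row. Origin: centre of the mark on the board's top face; its y axis runs along the row (either way), x across it.
- mark_d: one of four equal round marks (grey ring of 50 mm, black centre dot) in a straight row, 75 mm apart, on the white fixed tool board (315 x 100 mm, top 12 mm above the table). The letters a to d are dealt at random and say nothing of the order along the row. Origin: centre of the mark on the board's top face; its y axis runs along the row (either way), x across it.
- anvil: slotted round steel anvil plate of the press, fixed flat on the table, 90 mm in diameter, 25 mm high, four dark slots in its rim; it stands in line with the row of marks, at one end or the other, its centre 102.5 mm from the nearest mark's centre. Origin: centre of its underside. At the row's other end, equally far, stands a fixed open cardboard box of sticks, 85 x 85 mm and 35 mm high.
Not all that is in view belongs to the job. What is shaped like the part that bears punch_50_mid but yellow is not meant. What is shaped like the part that bears punch_30_mid but blue is not meant.

How it is judged (in metres and radians):
At the end, for the whole second after the job is handed in: Each punch stands upright (within 0.1 rad) on the board, its axis within 12 mm of its mark's centre, the largest on the mark nearest the anvil plate, then decreasing along the row to the smallest on the farthest mark; all released and at rest (((horizontal distance between punch_30_mid and mark_a below 0.012 m and horizontal distance between mark_a and anvil between 0.2975 and 0.3575 m) or (horizontal distance between punch_30_mid and mark_b below 0.012 m and horizontal distance between mark_b and anvil between 0.2975 and 0.3575 m) or (horizontal distance between punch_30_mid and mark_c below 0.012 m and horizontal distance between mark_c and anvil between 0.2975 and 0.3575 m) or (horizontal distance between punch_30_mid and mark_d below 0.012 m and horizontal distance between mark_d and anvil between 0.2975 and 0.3575 m)) and angle between each of punch_30_mid, punch_40_mid, punch_50_mid, punch_60_mid's own z axis and vertical below 0.1 rad and height (world z) of punch_30_mid between 0.038 and 0.046 m and linear speed of each of punch_30, punch_40, punch_50, punch_60 below 0.02 m/s and ((horizontal distance between punch_40_mid and mark_a below 0.012 m and horizontal distance between mark_a and anvil between 0.2225 and 0.2825 m) or (horizontal distance between punch_40_mid and mark_b below 0.012 m and horizontal distance between mark_b and anvil between 0.2225 and 0.2825 m) or (horizontal distance between punch_40_mid and mark_c below 0.012 m and horizontal distance between mark_c and anvil between 0.2225 and 0.2825 m) or (horizontal distance between punch_40_mid and mark_d below 0.012 m and horizontal distance between mark_d and anvil between 0.2225 and 0.2825 m)) and height (world z) of punch_40_mid between 0.038 and 0.046 m and ((horizontal distance between punch_50_mid and mark_a below 0.012 m and horizontal distance between mark_a and anvil between 0.1475 and 0.2075 m) or (horizontal distance between punch_50_mid and mark_b below 0.012 m and horizontal distance between mark_b and anvil between 0.1475 and 0.2075 m) or (horizontal distance between punch_50_mid and mark_c below 0.012 m and horizontal distance between mark_c and anvil between 0.1475 and 0.2075 m) or (horizontal distance between punch_50_mid and mark_d below 0.012 m and horizontal distance between mark_d and anvil between 0.1475 and 0.2075 m)) and height (world z) of punch_50_mid between 0.038 and 0.046 m and ((horizontal distance between punch_60_mid and mark_a below 0.012 m and horizontal distance between mark_a and anvil between 0.0725 and 0.1325 m) or (horizontal distance between punch_60_mid and mark_b below 0.012 m and horizontal distance between mark_b and anvil between 0.0725 and 0.1325 m) or (horizontal distance between punch_60_mid and mark_c below 0.012 m and horizontal distance between mark_c and anvil between 0.0725 and 0.1325 m) or (horizontal distance between punch_60_mid and mark_d below 0.012 m and horizontal distance between mark_d and anvil between 0.0725 and 0.1325 m)) and height (world z) of punch_60_mid between 0.038 and 0.046 m); the robot touches nothing.
It fails at once if a punch is tipped over (leans more than 0.6 rad) (angle between any of punch_30_mid, punch_40_mid, punch_50_mid, punch_60_mid's own z axis and vertical above 0.6 rad).
It also fails if it takes over 101 s, if anything falls off the work surface, if the arm or the gripper's body presses on something with over 40 N, if the wrist force passes 120 N, or if a joint passes its speed limit or range.

## Working session

There is one attempt and no reset: what is moved stays moved. The work goes in short steps, Python scripts to look and compute and a tool call to move; the robot and the scene stay as the last step left them, time stands still between calls to the robot, and variables do not carry over. Pictures are saved under pics/ and viewed, at most 14 in all, crops included, and the job is handed in when it is done.

Besides the shell and the picture viewer there is one more tool, called after "Emit:" by a JSON object that holds its "fn" and its "kwargs". arm_command: Moves the arm, as the interface text tells. Its arguments: {"type":"object","properties":{"targets":{"type":"array","items":{"type":"array"}},"newtons":{"type":"number"}},"required":["targets"]}

```bash
mkdir -p pics; python3 - <<'E'
from bench import read_state, snapshot
import cv2,numpy as np
for n in("top","side"):
    s=snapshot(n); cv2.imwrite(f"pics/{n}0.png",s["color"][:,:,::-1]); print(n,s["fov_y"],s["cx"],s["cy"],np.round(s["world_from_camera"],3).tolist())
s=read_state();print(s["t"],s["tcp_pos"],np.round(s["eef_rot"],3).tolist())
E
```

```text
top 55.68872460762624 317.06305568420396 197.65406682980327 [[-0.024, -0.983, 0.182, 397.822], [-0.999, 0.031, 0.033, 14.229], [-0.038, -0.181, -0.983, 980.129], [0.0, 0.0, 0.0, 1.0]]
side 47.52889592534617 314.9468679062796 194.46419845377025 [[0.984, -0.092, 0.152, 401.578], [-0.178, -0.491, 0.853, -924.845], [-0.004, -0.867, -0.499, 616.101], [0.0, 0.0, 0.0, 1.0]]
0.1 [ 175.23767384 -547.45917104  241.77809265] [[0.952, 0.305, -0.0], [0.305, -0.952, 0.001], [0.0, -0.001, -1.0]]
```

View pics/top0.png

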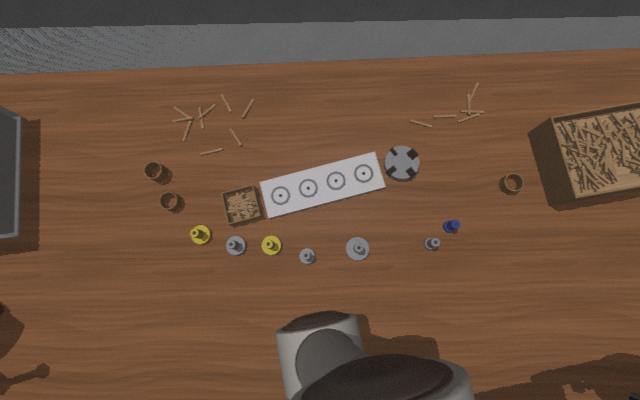

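View pics/side0.png

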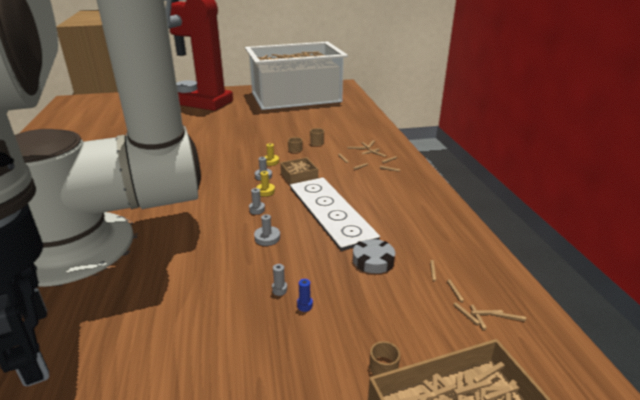

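The top view shows grey punches near (235,245), (307,256), (357,248) and (432,243). The decoys are yellow at (200,234) and (271,245), and blue at (452,226). The marks run from (281,196) to (363,173), with the anvil at (402,163) and the box of sticks at (241,205). The side view shows the same layout.

```bash
cat > h.py <<'E'
from bench import read_state, snapshot
import cv2,numpy as np
def ray(s,u,v,z):
    f=200/np.tan(np.radians(s["fov_y"]/2)); M=s["world_from_camera"]
    d=M[:3,:3]@[(u-s["cx"])/f,(v-s["cy"])/f,1]; o=M[:3,3]; return (o+d*(z-o[2])/d[2])[:2]
def grey(s,sat=60,vmin=50):
    h=cv2.cvtColor(s["color"],cv2.COLOR_RGB2HSV); return ((h[...,1]<sat)&(h[...,2]>vmin)).astype(np.uint8)
E
python3 - <<'E'
from h import *
s=snapshot("top"); m=grey(s); c=s["color"]
n,l,st,ce=cv2.connectedComponentsWithStats(m)
for i in range(1,n):
    x,y,w,h,a=st[i]
    if 30<a<8000 and 140<y<270: print(st[i],ce[i].round(1),ray(s,*ce[i],15).round(1))
# dark dots on board
g=cv2.cvtColor(c,cv2.COLOR_RGB2GRAY)
for (u,v) in[(281,196),(308,188),(336,181),(363,173)]:
    p=g[v-4:v+5,u-4:u+5].astype(float); w=np.clip(110-p,0,None); 
    yy,xx=np.mgrid[v-4:v+5,u-4:u+5]; q=((w*xx).sum()/w.sum(),(w*yy).sum()/w.sum()); print(np.round(q,2),ray(s,*q,12).round(1))
print(ray(s,402,163,25))
big=cv2.resize(np.hstack([c[225:270,u-22:u+23] for u in(235,307,357,432)]),None,fx=4,fy=4,interpolation=cv2.INTER_CUBIC)
mm=cv2.resize(np.hstack([m[225:270,u-22:u+23]*255 for u in(235,307,357,432)]),None,fx=4,fy=4,interpolation=0)
cv2.imwrite("pics/c1.png",np.vstack([big[:,:,::-1],cv2.merge([mm]*3)]))
E
```

```text
[384 146  36  35 887] [400.6 162.8] [ 662.8 -174.6]
[ 259  152  127   67 4641] [321.6 184.7] [610.9  33.5]
[226 236  20  20 313] [235.5 245.1] [460.2 257.6]
[346 237  24  24 450] [357.2 248.3] [443.8 -51.8]
[424 238  16  12 152] [431.4 242.9] [ 452.5 -237.9]
[299 248  16  16 202] [306.7 255.6] [428.9  75.9]
[280.06 194.99] [587.5 142.9]
[307.71 187.65] [604.9  70.2]
[335.46 180.43] [621.8  -3. ]
[363.1  172.93] [639.6 -76. ]
[ 659.41712629 -176.23420342]
```

View pics/c1.png

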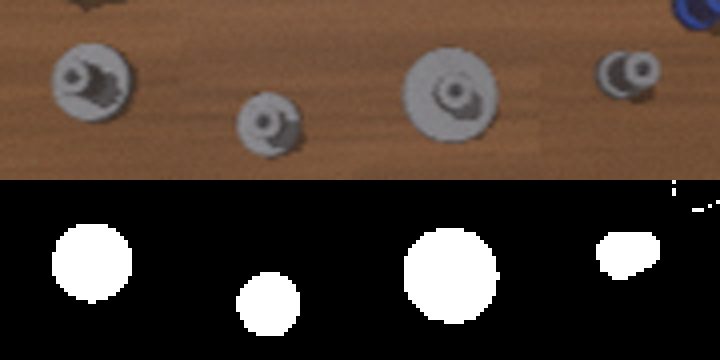

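```bash
cat >> h.py <<'E'
def to(x,y,z,yaw=13.4):
    s=read_state(); R=np.array(s["eef_rot"]); p=np.array(s["tcp_pos"])
    a=np.radians(yaw); T=np.array([[-np.sin(a),np.cos(a),0],[np.cos(a),np.sin(a),0],[0,0,-1]]).T
    rv=cv2.Rodrigues(R.T@T)[0].ravel()
    print("t",round(s["t"],2),"p",p.round(1),"turn",rv.round(3),"shift m",(R.T@(np.array([x,y,z])-p)/1000).round(4),"gap",round(s["finger_gap"],2))
E
python3 - <<'E'
from h import *
s=snapshot("top")
print(ray(s,429.8,243.7,14),ray(s,435.5,242.2,60))
for u,v in((235,307),):pass
k=[(235,72,75),(307,263-180,122),(357,456-360,92)]
for u,x,y in k: print(ray(s,u-22+x/4,225+y/4,60))
to(452,-236,150)
E
```

```text
[ 450.72816562 -234.14058177] [ 451.41566728 -236.08337376]
[460.76783277 257.47530366]
[427.80891315  75.38701467]
[442.39632981 -53.14128077]
t 0.2 p [ 175.2 -547.5  241.9] turn [-1.000e-03 -1.000e-03 -1.495e+00] shift m [ 0.3585 -0.2123  0.0921] gap 1.0
```

Emit:
{"fn": "arm_command", "kwargs": {"targets": [[[0,0,-0.15],[0.02,-0.012,0.0],0],[[0,0,-0.3],[0.06,-0.035,0.01],0],[[0,0,-0.45],[0.1,-0.06,0.02],0],[[0,0,-0.6],[0.14,-0.085,0.03],0],[[0,0,-0.75],[0.18,-0.107,0.04],0],[[0,0,-0.9],[0.22,-0.13,0.05],0],[[0,0,-1.05],[0.26,-0.155,0.06],0],[[0,0,-1.2],[0.3,-0.18,0.07],0],[[0,0,-1.35],[0.34,-0.2,0.08],0],[[0,0,-1.495],[0.358,-0.212,0.092],0]], "newtons": 80}}

```text
t: 1.2
tcp_pos: [453.5, -234.1, 150.1]
eef_rot: [[-0.24, 0.971, 0.001], [0.971, 0.24, 0.0], [0.0, 0.001, -1.0]]
contact_force: [-1.4, -1.0, -0.2]
finger_gap: 0.498
grasp_force: 0.0
```

```bash
python3 -c "
from h import *
to(451,-235,34)"
```

```text
t 1.2 p [ 453.5 -234.1  150.1] turn [ 0.001 -0.     0.008] shift m [-0.0003 -0.0027  0.1161] gap 0.5
```

Emit:
{"fn": "arm_command", "kwargs": {"targets": [[[0,0,0],[0.001,-0.001,0.02],0],[[0,0,0],[0.001,-0.001,0.05],0],[[0,0,0],[0.001,-0.001,0.08],0],[[0,0,0],[0.001,-0.001,0.1],0],[[0,0,0],[0.001,-0.001,0.11],0],[[0,0,0],[0.001,-0.001,0.116],0],[[0,0,0],[0.001,-0.001,0.116],0],[[0,0,0],[0.001,-0.001,0.116],0.3],[[0,0,0],[0.001,-0.001,0.116],0.5],[[0,0,0],[0.001,-0.001,0.116],0.8]]}}

```text
t: 2.2
tcp_pos: [451.0, -236.2, 35.5]
eef_rot: [[-0.232, 0.973, 0.002], [0.973, 0.232, -0.001], [-0.001, 0.001, -1.0]]
contact_force: [-1.6, 1.2, 8.6]
finger_gap: 0.233
grasp_force: 77.8
```

Emit:
{"fn": "arm_command", "kwargs": {"targets": [[[0,0,0],[0,0,0],1],[[0,0,0],[0,0,0],1],[[0,0,0],[0,0,0],1],[[0,0,0],[0,0,-0.01],1],[[0,0,0],[0,0,-0.03],1],[[0,0,0],[0,0,-0.05],1],[[0,0,0],[0,0,-0.08],1],[[0,0,0],[0,0,-0.1],1],[[0,0,0],[0,0,-0.11],1],[[0,0,0],[0,0,-0.11],1]], "newtons": 80}}

```text
t: 3.2
tcp_pos: [450.8, -236.1, 145.7]
eef_rot: [[-0.232, 0.973, 0.002], [0.973, 0.232, -0.001], [-0.002, 0.001, -1.0]]
contact_force: [-0.1, 0.1, -2.7]
finger_gap: 0.238
grasp_force: 78.2
```

```bash
python3 - <<'E'
from h import *
for n in("top","side"):
    c=snapshot(n)["color"]; cv2.imwrite(f"pics/{n}2.png",c[:,:,::-1])
a=cv2.resize(cv2.imread("pics/side2.png")[130:330,200:400],None,fx=3,fy=3); cv2.imwrite("pics/s2.png",a)
to(587.5,142.9,144)
E
```

```text
t 3.3 p [ 450.1 -235.6  143.6] turn [-0.001 -0.001  0.   ] shift m [ 3.363e-01  2.214e-01 -3.000e-04] gap 0.24
```

View pics/s2.png

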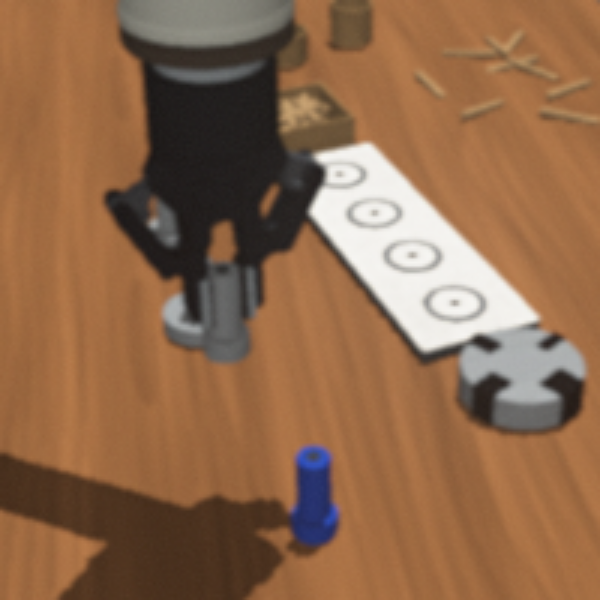

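Emit:
{"fn": "arm_command", "kwargs": {"targets": [[[0,0,0],[0.02,0.012,0],1],[[0,0,0],[0.06,0.038,0],1],[[0,0,0],[0.1,0.066,0],1],[[0,0,0],[0.14,0.092,0],1],[[0,0,0],[0.18,0.118,0],1],[[0,0,0],[0.22,0.145,0],1],[[0,0,0],[0.26,0.171,0],1],[[0,0,0],[0.3,0.197,0],1],[[0,0,0],[0.325,0.214,0],1],[[0,0,0],[0.336,0.221,0],1]]}}

```text
t: 4.3
tcp_pos: [587.3, 144.9, 142.5]
eef_rot: [[-0.234, 0.972, -0.002], [0.972, 0.234, 0.0], [0.001, -0.002, -1.0]]
contact_force: [0.2, 0.1, -2.5]
finger_gap: 0.237
grasp_force: 78.4
```

```bash
python3 - <<'E'
from h import *
snapshot("top");snapshot("top")
s=snapshot("side");to(587.5,142.9,47)
cv2.imwrite("pics/s3.png",cv2.resize(s["color"][100:250,220:420,::-1],None,fx=4,fy=4))
E
```

```text
t 4.45 p [587.  142.3 143.1] turn [-0.002 -0.     0.001] shift m [0.0005 0.0008 0.0961] gap 0.23
```

View pics/s3.png

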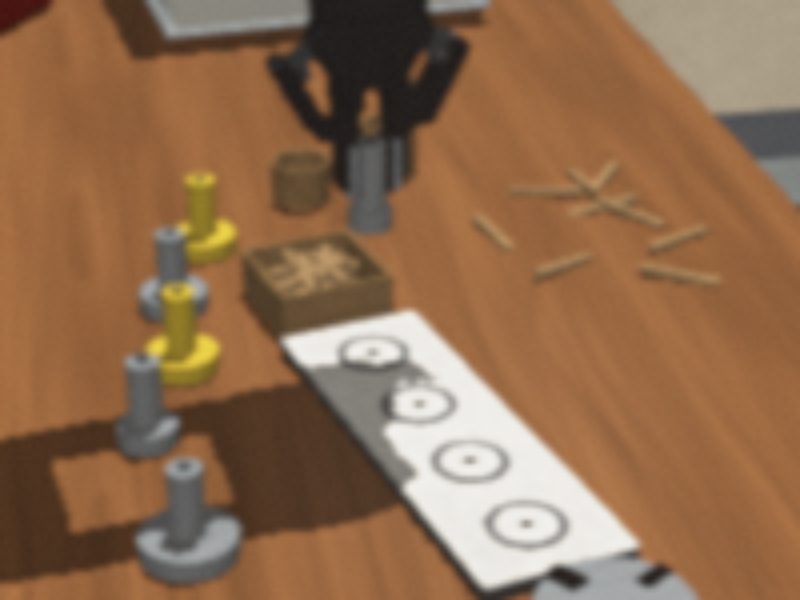

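The punch hangs upright and the nearest mark's dot is at side pixel (313,188). I'm lowering it.

Emit:
{"fn": "arm_command", "kwargs": {"targets": [[[0,0,0],[0,0,0.02],1],[[0,0,0],[0,0,0.05],1],[[0,0,0],[0,0,0.07],1],[[0,0,0],[0,0,0.083],1],[[0,0,0],[0,0,0.09],1],[[0,0,0],[0,0,0.094],1],[[0,0,0],[0,0,0.096],1],[[0,0,0],[0,0,0.096],1],[[0,0,0],[0,0,0.097],1],[[0,0,0],[0,0,0.097],1]]}}

```text
t: 5.45
tcp_pos: [587.6, 142.4, 47.7]
eef_rot: [[-0.232, 0.973, 0.001], [0.973, 0.232, 0.0], [0.0, 0.001, -1.0]]
contact_force: [0.0, -0.3, -1.7]
finger_gap: 0.238
grasp_force: 78.5
```

```bash
python3 - <<'E'
from h import *
s=snapshot("side")
for u,v in((313,188),(220+419/4,100+404/4),(220+470/4,215),(220+526/4,231)): print(ray(s,u,v,12).round(1))
print(read_state()["contact_force"]);to(587.5,142.9,47)
E
```

```text
[587.1 143.4]
[605.   69.4]
[622.6  -2.7]
[639.5 -76.5]
[ 0.6075783  -0.34132484 -2.38277945]
t 5.5 p [587.6 142.3  47.6] turn [ 0. -0.  0.] shift m [0.0006 0.0001 0.0006] gap 0.24
```

Emit:
{"fn": "arm_command", "kwargs": {"targets": [[[0,0,0],[0,0,0.001],1],[[0,0,0],[0,0,0.0015],1],[[0,0,0],[0,0,0.0015],0.4],[[0,0,0],[0,0,0.0015],0.2],[[0,0,0],[0,0,0.0015],0],[[0,0,0],[0,0,0.0015],0],[[0,0,0],[0,0,0.0015],0],[[0,0,0],[0,0,-0.02],0],[[0,0,0],[0,0,-0.06],0],[[0,0,0],[0,0,-0.1],0]]}}

```text
t: 6.5
tcp_pos: [587.0, 142.2, 148.1]
eef_rot: [[-0.232, 0.973, -0.001], [0.973, 0.232, -0.0], [0.0, -0.001, -1.0]]
contact_force: [0.9, 0.5, -0.1]
finger_gap: 0.499
grasp_force: 0.0
```

```bash
python3 -c "
from h import *
to(428.3,75.6,147)"
```

```text
t 6.5 p [587.  142.2 148.1] turn [-0.001 -0.     0.   ] shift m [-0.028  -0.1698  0.0013] gap 0.5
```

Emit:
{"fn": "arm_command", "kwargs": {"targets": [[[0,0,0],[-0.006,-0.035,0],0],[[0,0,0],[-0.014,-0.083,0],0],[[0,0,0],[-0.022,-0.13,0],0],[[0,0,0],[-0.028,-0.17,0],0],[[0,0,0],[-0.028,-0.17,0],0],[[0,0,0],[-0.028,-0.17,0.03],0],[[0,0,0],[-0.028,-0.17,0.065],0],[[0,0,0],[-0.028,-0.17,0.095],0],[[0,0,0],[-0.028,-0.17,0.112],0],[[0,0,0],[-0.028,-0.17,0.112],0]]}}

```text
t: 7.5
tcp_pos: [427.7, 75.7, 33.4]
eef_rot: [[-0.232, 0.973, -0.004], [0.973, 0.232, 0.0], [0.001, -0.003, -1.0]]
contact_force: [-0.2, 0.3, 0.5]
finger_gap: 0.5
grasp_force: 0.0
```

Emit:
{"fn": "arm_command", "kwargs": {"targets": [[[0,0,0],[0,0,0],0.3],[[0,0,0],[0,0,0],0.5],[[0,0,0],[0,0,0],0.8],[[0,0,0],[0,0,0],1],[[0,0,0],[0,0,0],1],[[0,0,0],[0,0,-0.02],1],[[0,0,0],[0,0,-0.05],1],[[0,0,0],[0,0,-0.08],1],[[0,0,0],[0,0,-0.1],1],[[0,0,0],[0,0,-0.11],1]]}}

```text
t: 8.5
tcp_pos: [429.1, 75.6, 147.5]
eef_rot: [[-0.232, 0.973, 0.003], [0.973, 0.232, 0.0], [-0.001, 0.003, -1.0]]
contact_force: [0.6, 0.5, -3.8]
finger_gap: 0.237
grasp_force: 78.5
```

```bash
python3 -c "
from h import *
s=snapshot('side');cv2.imwrite('pics/s4.png',cv2.resize(s['color'][100:250,220:420,::-1],None,fx=4,fy=4))
to(604.9,70,145)"
```

```text
t 8.55 p [429.4  75.7 147.9] turn [0.003 0.001 0.   ] shift m [-0.0462  0.1694  0.0035] gap 0.24
```

View pics/s4.png

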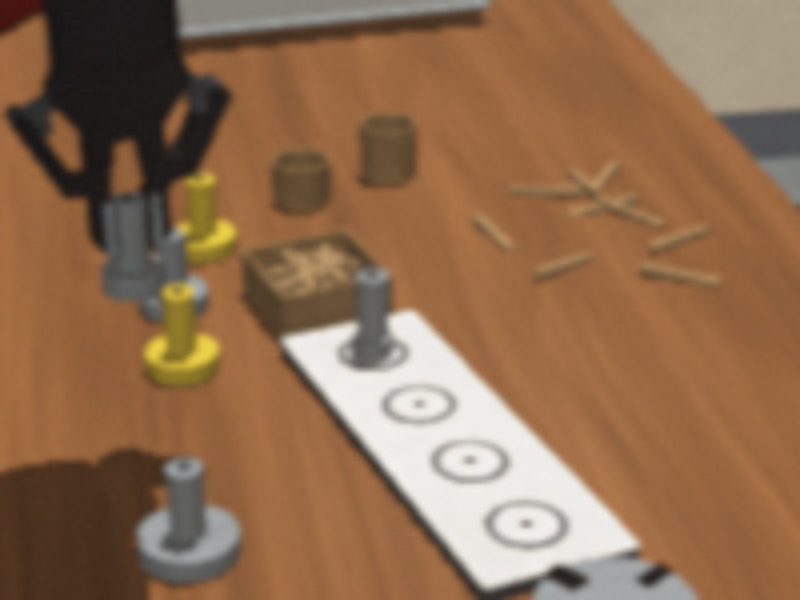

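The smallest punch stands on its mark (at about (372,352) in the crop) and the 40 mm one is held upright.

Emit:
{"fn": "arm_command", "kwargs": {"targets": [[[0,0,0],[-0.005,0.02,0],1],[[0,0,0],[-0.015,0.055,0],1],[[0,0,0],[-0.026,0.095,0],1],[[0,0,0],[-0.037,0.135,0],1],[[0,0,0],[-0.044,0.16,0],1],[[0,0,0],[-0.046,0.169,0],1],[[0,0,0],[-0.046,0.169,0.02],1],[[0,0,0],[-0.046,0.169,0.05],1],[[0,0,0],[-0.046,0.169,0.08],1],[[0,0,0],[-0.046,0.169,0.09],1]]}}

```text
t: 9.55
tcp_pos: [601.4, 70.1, 51.6]
eef_rot: [[-0.232, 0.973, -0.005], [0.973, 0.232, 0.0], [0.001, -0.005, -1.0]]
contact_force: [-1.1, 0.4, -3.2]
finger_gap: 0.237
grasp_force: 79.1
```

```bash
python3 -c "
from h import *
snapshot('side');snapshot('side')
to(604.9,70,46)"
```

```text
t 9.65 p [602.5  70.1  53.8] turn [-0.003 -0.001  0.   ] shift m [-0.0007  0.0023  0.0078] gap 0.23
```

Emit:
{"fn": "arm_command", "kwargs": {"targets": [[[0,0,0],[0,0.0015,0.004],1],[[0,0,0],[0,0.0015,0.007],1],[[0,0,0],[0,0.0015,0.009],1],[[0,0,0],[0,0.0015,0.009],1],[[0,0,0],[0,0.0015,0.0095],1],[[0,0,0],[0,0.0015,0.0095],0.4],[[0,0,0],[0,0.0015,0.0095],0.2],[[0,0,0],[0,0.0015,0.0095],0],[[0,0,0],[0,0.0015,0.0095],0],[[0,0,0],[0,0.0015,0.0095],0]]}}

```text
t: 10.65
tcp_pos: [605.1, 70.4, 45.8]
eef_rot: [[-0.232, 0.973, 0.0], [0.973, 0.232, 0.0], [0.0, 0.0, -1.0]]
contact_force: [-0.6, 0.4, -0.2]
finger_gap: 0.501
grasp_force: 0.0
```

```bash
python3 -c "
from h import *
to(460.5,257.5,145)"
```

```text
t 10.65 p [605.1  70.4  45.8] turn [ 0. -0.  0.] shift m [ 0.2155 -0.0973 -0.0992] gap 0.5
```

Emit:
{"fn": "arm_command", "kwargs": {"targets": [[[0,0,0],[0,0,-0.02],0],[[0,0,0],[0,0,-0.06],0],[[0,0,0],[0,0,-0.099],0],[[0,0,0],[0.03,-0.014,-0.099],0],[[0,0,0],[0.075,-0.034,-0.099],0],[[0,0,0],[0.12,-0.054,-0.099],0],[[0,0,0],[0.16,-0.072,-0.099],0],[[0,0,0],[0.195,-0.088,-0.099],0],[[0,0,0],[0.2155,-0.097,-0.099],0],[[0,0,0],[0.2155,-0.097,-0.099],0]]}}

```text
t: 11.65
tcp_pos: [459.1, 259.6, 145.1]
eef_rot: [[-0.235, 0.972, -0.0], [0.972, 0.235, 0.001], [0.001, 0.0, -1.0]]
contact_force: [0.9, -0.5, -0.3]
finger_gap: 0.497
grasp_force: 0.0
```

Emit:
{"fn": "arm_command", "kwargs": {"targets": [[[0,0,0],[0,0,0],0],[[0,0,0],[0,0,0.03],0],[[0,0,0],[0,0,0.06],0],[[0,0,0],[0,0,0.09],0],[[0,0,0],[0,0,0.105],0],[[0,0,0],[0,0,0.11],0],[[0,0,0],[0,0,0.11],0],[[0,0,0],[0,0,0.11],0],[[0,0,0],[0,0,0.11],0.3],[[0,0,0],[0,0,0.11],0.5]]}}

```text
t: 12.65
tcp_pos: [461.4, 257.7, 35.7]
eef_rot: [[-0.232, 0.973, 0.002], [0.973, 0.232, 0.001], [0.0, 0.002, -1.0]]
contact_force: [1.2, -0.2, 2.9]
finger_gap: 0.254
grasp_force: 11.8
```

Emit:
{"fn": "arm_command", "kwargs": {"targets": [[[0,0,0],[0,0,0],0.8],[[0,0,0],[0,0,0],1],[[0,0,0],[0,0,0],1],[[0,0,0],[0,0,-0.01],1],[[0,0,0],[0,0,-0.03],1],[[0,0,0],[0,0,-0.06],1],[[0,0,0],[0,0,-0.09],1],[[0,0,0],[0,0,-0.105],1],[[0,0,0],[0,0,-0.11],1],[[0,0,0],[0,0,-0.11],1]]}}

```text
t: 13.65
tcp_pos: [460.8, 257.6, 145.3]
eef_rot: [[-0.232, 0.973, 0.001], [0.973, 0.232, 0.0], [0.0, 0.001, -1.0]]
contact_force: [0.5, 0.2, -4.8]
finger_gap: 0.232
grasp_force: 78.8
```

```bash
python3 -c "
from h import *
s=snapshot('side');cv2.imwrite('pics/s5.png',cv2.resize(s['color'][100:250,220:420,::-1],None,fx=4,fy=4))
to(622.1,-3,145)"
```

```text
t 13.7 p [460.5 257.4 144.4] turn [-0.001 -0.     0.   ] shift m [-0.2908  0.0968 -0.0007] gap 0.24
```

View pics/s5.png

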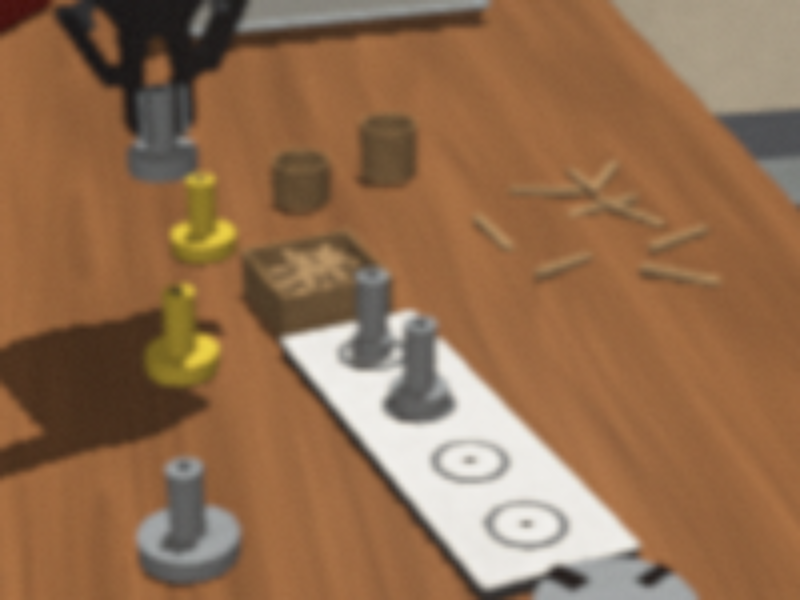

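The 30 and 40 punches stand centred on their marks, and the 50 is held upright.

Emit:
{"fn": "arm_command", "kwargs": {"targets": [[[0,0,0],[-0.02,0.007,0],1],[[0,0,0],[-0.055,0.018,0],1],[[0,0,0],[-0.095,0.032,0],1],[[0,0,0],[-0.135,0.045,0],1],[[0,0,0],[-0.175,0.058,0],1],[[0,0,0],[-0.215,0.072,0],1],[[0,0,0],[-0.25,0.083,0],1],[[0,0,0],[-0.275,0.092,0],1],[[0,0,0],[-0.291,0.097,0],1],[[0,0,0],[-0.291,0.097,0],1]]}}

```text
t: 14.7
tcp_pos: [622.8, -4.5, 143.4]
eef_rot: [[-0.23, 0.973, -0.002], [0.973, 0.23, 0.0], [0.001, -0.002, -1.0]]
contact_force: [-0.7, 0.9, -4.6]
finger_gap: 0.236
grasp_force: 78.7
```

Emit:
{"fn": "arm_command", "kwargs": {"targets": [[[0,0,0],[0,0,0],1],[[0,0,0],[0,0,0.02],1],[[0,0,0],[0,0,0.05],1],[[0,0,0],[0,0,0.075],1],[[0,0,0],[0,0,0.088],1],[[0,0,0],[0,0,0.092],1],[[0,0,0],[0,0,0.092],1],[[0,0,0],[0,0,0.092],1],[[0,0,0],[0,0,0.092],1],[[0,0,0],[0,0,0.092],1]]}}

```text
t: 15.7
tcp_pos: [623.0, -3.0, 53.7]
eef_rot: [[-0.232, 0.973, 0.001], [0.973, 0.232, -0.0], [-0.0, 0.001, -1.0]]
contact_force: [-0.6, -0.9, -4.4]
finger_gap: 0.24
grasp_force: 78.8
```

```bash
python3 -c "
from h import *
to(622.1,-3,46)"
```

```text
t 15.7 p [623.   -3.   53.7] turn [0.001 0.    0.   ] shift m [ 0.0002 -0.0008  0.0077] gap 0.24
```

Emit:
{"fn": "arm_command", "kwargs": {"targets": [[[0,0,0],[0,-0.0005,0.003],1],[[0,0,0],[0,-0.0005,0.006],1],[[0,0,0],[0,-0.0005,0.0075],1],[[0,0,0],[0,-0.0005,0.008],1],[[0,0,0],[0,-0.0005,0.008],1],[[0,0,0],[0,-0.0005,0.008],0.4],[[0,0,0],[0,-0.0005,0.008],0.2],[[0,0,0],[0,-0.0005,0.008],0],[[0,0,0],[0,-0.0005,0.008],0],[[0,0,0],[0,-0.0005,0.008],0]]}}

```text
t: 16.7
tcp_pos: [622.1, -3.1, 44.6]
eef_rot: [[-0.232, 0.973, -0.0], [0.973, 0.232, 0.0], [0.0, -0.0, -1.0]]
contact_force: [-0.3, -0.8, 0.7]
finger_gap: 0.5
grasp_force: 0.0
```

```bash
python3 -c "
from h import *
to(443,-52.5,145)"
```

```text
t 16.7 p [622.1  -3.1  44.6] turn [-0. -0.  0.] shift m [-0.0065 -0.1857 -0.1004] gap 0.5
```

Emit:
{"fn": "arm_command", "kwargs": {"targets": [[[0,0,0],[0,0,-0.02],0],[[0,0,0],[0,0,-0.06],0],[[0,0,0],[0,0,-0.1],0],[[0,0,0],[-0.001,-0.03,-0.1],0],[[0,0,0],[-0.003,-0.07,-0.1],0],[[0,0,0],[-0.004,-0.11,-0.1],0],[[0,0,0],[-0.005,-0.15,-0.1],0],[[0,0,0],[-0.006,-0.175,-0.1],0],[[0,0,0],[-0.0065,-0.1855,-0.1],0],[[0,0,0],[-0.0065,-0.1855,-0.1],0]]}}

```text
t: 17.7
tcp_pos: [442.9, -52.8, 145.2]
eef_rot: [[-0.231, 0.973, 0.001], [0.973, 0.231, -0.0], [-0.0, 0.001, -1.0]]
contact_force: [0.5, 0.3, 0.2]
finger_gap: 0.502
grasp_force: 0.0
```

Emit:
{"fn": "arm_command", "kwargs": {"targets": [[[0,0,0],[0,0,0],0],[[0,0,0],[0,0,0.03],0],[[0,0,0],[0,0,0.06],0],[[0,0,0],[0,0,0.09],0],[[0,0,0],[0,0,0.105],0],[[0,0,0],[0,0,0.109],0],[[0,0,0],[0,0,0.109],0],[[0,0,0],[0,0,0.109],0],[[0,0,0],[0,0,0.109],0.3],[[0,0,0],[0,0,0.109],0.5]]}}

```text
t: 18.7
tcp_pos: [443.9, -52.6, 36.7]
eef_rot: [[-0.232, 0.973, 0.002], [0.973, 0.232, -0.0], [-0.001, 0.002, -1.0]]
contact_force: [0.2, 1.4, 6.4]
finger_gap: 0.254
grasp_force: 11.8
```

Emit:
{"fn": "arm_command", "kwargs": {"targets": [[[0,0,0],[0,0,0],0.8],[[0,0,0],[0,0,0],1],[[0,0,0],[0,0,0],1],[[0,0,0],[0,0,-0.01],1],[[0,0,0],[0,0,-0.03],1],[[0,0,0],[0,0,-0.06],1],[[0,0,0],[0,0,-0.09],1],[[0,0,0],[0,0,-0.105],1],[[0,0,0],[0,0,-0.11],1],[[0,0,0],[0,0,-0.11],1]]}}

```text
t: 19.7
tcp_pos: [443.2, -52.5, 146.2]
eef_rot: [[-0.232, 0.973, 0.001], [0.973, 0.232, -0.0], [-0.0, 0.001, -1.0]]
contact_force: [0.5, 0.6, -3.7]
finger_gap: 0.235
grasp_force: 78.5
```

```bash
python3 -c "
from h import *
s=snapshot('side');cv2.imwrite('pics/s6.png',cv2.resize(s['color'][100:250,220:420,::-1],None,fx=4,fy=4))
to(639.6,-76.2,145)"
```

```text
t 19.75 p [442.9 -52.4 145.4] turn [-0. -0.  0.] shift m [-0.0688  0.1859  0.0003] gap 0.24
```

View pics/s6.png

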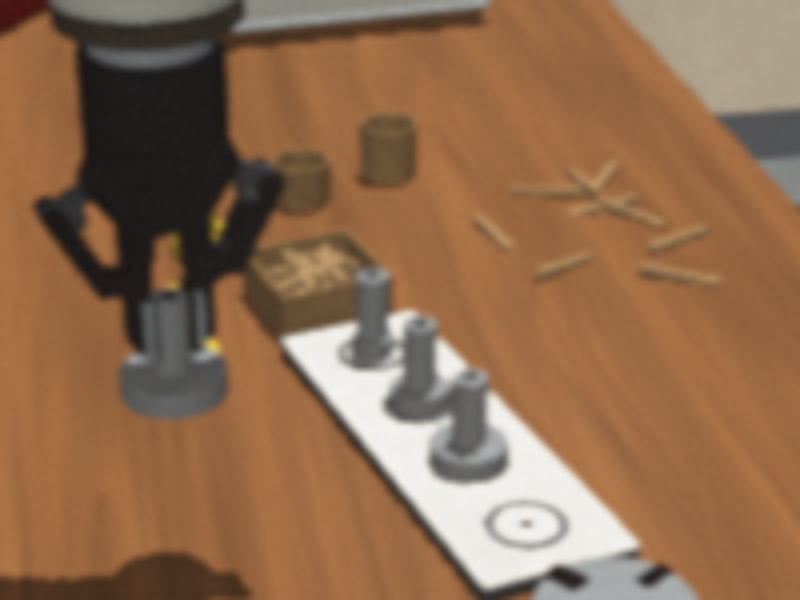

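Three punches stand on their marks and the 60 is held upright.

Emit:
{"fn": "arm_command", "kwargs": {"targets": [[[0,0,0],[-0.006,0.016,0],1],[[0,0,0],[-0.017,0.045,0],1],[[0,0,0],[-0.03,0.08,0],1],[[0,0,0],[-0.043,0.115,0],1],[[0,0,0],[-0.054,0.145,0],1],[[0,0,0],[-0.062,0.168,0],1],[[0,0,0],[-0.067,0.181,0],1],[[0,0,0],[-0.069,0.186,0],1],[[0,0,0],[-0.069,0.186,0],1],[[0,0,0],[-0.069,0.186,0],1]]}}

```text
t: 20.75
tcp_pos: [639.3, -76.3, 145.2]
eef_rot: [[-0.232, 0.973, -0.001], [0.973, 0.232, 0.0], [0.001, -0.001, -1.0]]
contact_force: [-0.8, -0.0, -4.1]
finger_gap: 0.238
grasp_force: 78.9
```

Emit:
{"fn": "arm_command", "kwargs": {"targets": [[[0,0,0],[0,0,0],1],[[0,0,0],[0,0,0.02],1],[[0,0,0],[0,0,0.05],1],[[0,0,0],[0,0,0.075],1],[[0,0,0],[0,0,0.088],1],[[0,0,0],[0,0,0.091],1],[[0,0,0],[0,0,0.091],1],[[0,0,0],[0,0,0.091],1],[[0,0,0],[0,0,0.091],1],[[0,0,0],[0,0,0.091],1]]}}

```text
t: 21.75
tcp_pos: [640.4, -76.5, 55.6]
eef_rot: [[-0.232, 0.973, 0.001], [0.973, 0.232, -0.0], [-0.0, 0.001, -1.0]]
contact_force: [0.1, 0.4, -4.1]
finger_gap: 0.234
grasp_force: 79.0
```

```bash
python3 -c "
from h import *
to(639.6,-76.2,47)"
```

```text
t 21.75 p [640.4 -76.5  55.6] turn [0.001 0.    0.   ] shift m [ 0.0005 -0.0008  0.0086] gap 0.23
```

Emit:
{"fn": "arm_command", "kwargs": {"targets": [[[0,0,0],[0,-0.0005,0.003],1],[[0,0,0],[0,-0.0005,0.006],1],[[0,0,0],[0,-0.0005,0.0075],1],[[0,0,0],[0,-0.0005,0.0085],1],[[0,0,0],[0,-0.0005,0.0085],1],[[0,0,0],[0,-0.0005,0.0085],0.4],[[0,0,0],[0,-0.0005,0.0085],0.2],[[0,0,0],[0,-0.0005,0.0085],0],[[0,0,0],[0,-0.0005,0.0085],0],[[0,0,0],[0,-0.0005,0.0085],0]]}}

```text
t: 22.75
tcp_pos: [639.6, -76.6, 46.1]
eef_rot: [[-0.232, 0.973, -0.0], [0.973, 0.232, 0.0], [0.0, -0.0, -1.0]]
contact_force: [0.3, 0.4, 0.5]
finger_gap: 0.499
grasp_force: 0.0
```

Emit:
{"fn": "arm_command", "kwargs": {"targets": [[[0,0,0],[0,0,-0.02],0],[[0,0,0],[0,0,-0.06],0],[[0,0,0],[0,0,-0.1],0],[[0,0,0],[0,-0.03,-0.12],0],[[0,0,0],[-0.02,-0.07,-0.13],0],[[0,0,0],[-0.05,-0.11,-0.13],0],[[0,0,0],[-0.08,-0.15,-0.13],0],[[0,0,0],[-0.11,-0.18,-0.13],0],[[0,0,0],[-0.13,-0.2,-0.13],0],[[0,0,0],[-0.13,-0.2,-0.13],0]]}}

```text
t: 23.75
tcp_pos: [473.6, -252.0, 176.4]
eef_rot: [[-0.229, 0.973, -0.0], [0.973, 0.229, -0.001], [-0.001, -0.0, -1.0]]
contact_force: [0.5, 1.6, -0.1]
finger_gap: 0.498
grasp_force: 0.0
```

```bash
python3 -c "
from h import *
a=snapshot('side')['color'][130:250,260:420];b=snapshot('top')['color'][130:250,220:420]
z=lambda i:cv2.resize(i[:,:,::-1],(i.shape[1]*4,480*290//480))if 0 else cv2.resize(i[:,:,::-1],None,fx=2.2,fy=2.2)
cv2.imwrite('pics/f.png',np.hstack([z(a),z(b)]));print(read_state()['t'])"
```

```text
23.85
```

View pics/f.png

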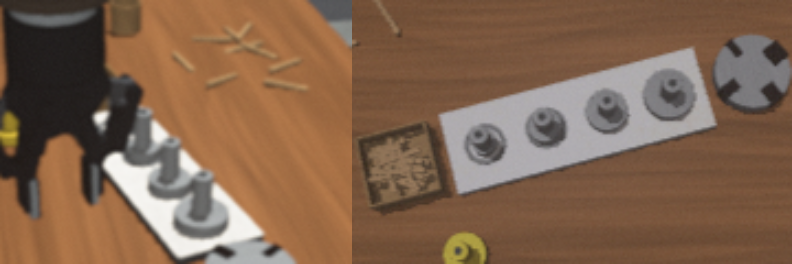

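All four stand centred on their marks in the right order, with the gripper clear of them.

```bash
python3 -c "
from bench import order
print(order.close_job())"
```

```text
the job is handed in; nothing more can be done
None
```

All four punches stand upright on their marks, largest beside the anvil plate and smallest beside the box of sticks, and are let go; the final top view showed them centred, and I handed the job in at about 24 s without getting a verdict back.

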